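# Shut and latch the tool case in the storeroom

## Task

Close the open lid of the teal tool case until it is fully down, and only then swing the orange latch flap on the lid's front down over the catch and press it in until it snaps home and stays there. Do not lean hard on the case or latch (a firm thumb push is plenty), and leave the bin, spray can, carton and brush around it where they are.

Things in the scene. Friction and masses are not known exactly. Their poses are not given: they have to be found in the camera images.
- case: Teal tool case that cannot move: open box 200 (x) x 280 (y) x 105 mm high; origin under its centre, x from its front (latch side, facing the robot) to its back (lid hinge), z up. Lid shut, the top is 135 mm high; a black fixed carrying handle (110 mm long in y, r 6 mm) rises 22 mm above the lid's middle. The latch is at y = 0 on the front.
- lid (a joint): Angle of the lid about the case's y axis, rad: 0 = fully shut, grows as it opens upwards (to 1.4). Its hinge is the top back edge of the box, at (100, 0, 105) mm in the case frame. The lid is 200 x 280 x 30 mm, stiff, and stays where it is left; pushing it near the free front edge takes about 4 to 7 N; shut, it rests on a slightly springy rubber seal.
- lid_hinge (a point): Middle of the lid's hinge line; moves with the lid: its x axis points from the lid's free front edge to the hinge, y along the hinge, z out of the lid's outer (top) face.
- lid_edge (a point): Point on the lid's outer face, mid-width, 15 mm in from its free front edge: 185 mm from the hinge and 30 mm above the hinge in the lid's own frame. The outer face is free to push up to 130 mm either side of it in y, apart from the latch.
- latch (a joint): Angle of the latch flap relative to the lid, rad: 0 = closed, parallel to the case front, its crossbar behind the catch; grows as it swings out and then up (1.57 = level, straight out, when the lid is shut). It stays where it is left. At about 0.25 the crossbar meets the sprung catch, which resists with about 8 to 12 N at the pad until it snaps past near 0.15; home below 0.09.
- latch_hinge (a point): Middle of the latch's hinge axis (along y), carried by the lid 22 mm in front of its front face; lid shut, it is at (-122, 0, 123) mm in the case frame. It turns with the latch: its -z axis points along the flap to its free end, -x out of the flap's outer (front) face.
- latch_pad (a point): Ribbed thumb pad on the flap's outer face, where to press: 70 mm from the hinge axis along the flap and 6 mm out of it. The orange flap is 64 mm wide (y), 6 mm thick and ends 85 mm from the hinge axis; a steel crossbar stands 16 mm behind it, 62 mm from the hinge.
- catch (a point): Axis (along y) of the sprung steel catch roller, 36 mm long, r 7 mm, on the case's front between two black cheeks with rubber buffers, at (-114, 0, 50) mm in the case frame. It gives way downwards as the flap's crossbar is pushed past it.
- bin: Loose blue open storage bin with bolts, 140 x 100 x 65 mm, origin under its centre. Bystander.
- can: Loose upright spray can, 64 mm across, 170 mm high, origin under its centre. Bystander.
- carton: Loose cardboard carton, 110 x 80 x 70 mm, origin under its centre. Bystander.
- brush: Loose paint brush lying flat, 180 mm long in its x. Bystander.

How it is judged (in metres and radians):
On the way, in this order (a step that is already met when the one before it is completed fails the run):
1. the lid is fully shut (value of joint lid below 0.05 rad), for 0.2 s.
2. then the latch is swung into its catch, with the lid shut (value of joint lid below 0.05 rad and value of joint latch below 0.09 rad), for 0.2 s.
At the end, for the whole second after the job is handed in: The lid is shut (joint lid below 0.05 rad) and the latch is home behind its catch (joint latch below 0.09 rad), both at rest with nothing touching them; bin, can, carton and brush are within 30 mm of where they stood, the can upright (all of step 2 and velocity of joint latch between -0.05 and 0.05 rad/s and velocity of joint lid between -0.05 and 0.05 rad/s and distance of each of bin, can, carton, brush from where it was at the start of the episode below 0.03 m and angle between can's own z axis and vertical below 0.3 rad).
It fails at once if the robot pushes on the case, lid or latch with more than 60 N (contact force between any of the fingers, the arm and case above 60 N).
It fails at once if a bystander is shifted by more than 30 mm or the can tipped over (distance of any of bin, can, carton, brush from where it was at the start of the episode above 0.03 m or angle between can's own z axis and vertical above 0.5 rad).
It also fails if it takes over 43 s, if anything falls off the work surface, if the arm or the gripper's body presses on something with over 40 N, if the wrist force passes 120 N, or if a joint passes its speed limit or range.

## Robot

A 7-joint arm with a two-finger parallel gripper is mounted at the origin on the work surface. World frame = base frame: x ahead of the robot, y to its left, z up, the work surface at z = 0. Lengths are in mm, angles in rad, forces in N, time in s.
With the tool pointing down it reaches from about 400 to 900 mm from the base axis. Payload 5.5 kg.
Tool frame: the origin (TCP) lies at the very end of the fingers, on their centre line; the grasp point (between the pads) lies 19 mm behind it; z points along the fingers, y is the direction in which the jaws open and shut (so a half turn about z gives the same grasp; the last joint's range is limited). The gripper opens to 92 mm and grips with 3 to 60 N. Pads are 19 mm wide; open, the fingers measure 130 mm over their backs; the gripper's body (75 mm by 190 mm) begins 47 mm behind the grasp point.
Start: joints at [1.526, 0.501, -0.427, 1.55, 0.221, 1.138, -0.21], TCP at [196.959, -619.441, 226.729] pointing down, gripper open.
Joint ranges: [-2.88, 2.88], [-0.31, 2.03], [-1.54, 1.56], [0.2, 2.42], [-1.41, 4.55], [0.19, 2.02], [-2.57, 2.57]. Speed limits (rad/s): [2.57, 2.57, 3.14, 3.14, 3.14, 3.14, 3.14].

## Interface

Orientations are given as a unit quaternion [w, x, y, z].
In Python, from workcell import get_state, read_camera, camera_params, close_job, trace, landmark_of gives the robot as it stands.
- The arm moves only by the shell command python3 -m jog 'ROWS' [FORCE]. ROWS is JSON, a list of rows, each a list of 7 numbers: the closure, from 0 (fully open) to 1 (shut), then the shift along the tool's x, y, z in cm, then the turn, a rotation vector about the tool's x, y, z in degrees. A call has 1 to 20 rows; each row shifts and turns the commanded pose from where the row before left it, along the tool's axes as they then stand; what a row does not reach is not made up. A row lasts 1/12 s, in which the tool goes at most 41.7 mm and 7.16 degrees, less where a joint would pass 70% of its speed; a pose out of reach is approached as far as the arm can. A call is refused whole if a number of a shift passes 4.17 or a number of a turn 7.16, either way. A call with a gripper value outside its range is refused whole. The fingers move at their own pace and stop on an object; FORCE is the grip in N (left out, the last holds). Time passes only in rows, so rows that do not move let the fingers close. It gives the time, the measured TCP pose, the force and the opening at its end, in the units of the state.
- get_state(): the state, without advancing time (a new reading comes with each control period).
- read_camera(name): name is "scene" or "top"; returns the picture (400x640x3 uint8, red, green, blue); there is no depth.
- camera_params(name): a dict with "mtx" (3x3 intrinsics, pixels), "R" (3x3) and "t" (3): a world point X has camera coordinates R X + t. Camera axes: x right, y down, z forward; pixel columns grow to the right and rows downward; lengths in mm; the calibration is good to about 2 mm. A picture is of the moment at which its call begins. camera_params takes no time and is no camera call.
- close_job(): hands the job in, once; it reports no verdict.
Trained networks look in the newest picture that a camera, given by its name, has taken for a name from the list of things; names that differ only in an ending like _2 or _b are one class to them, and where a whole thing is asked for, a point or a joint stands for the part that bears it (a point fixed in the world has none). Each returns a list of dicts, best first, with "confidence" (0 to 1); they miss things now and then, are a little off and sometimes report something else, mostly with a low value. They report only what shows in the picture. A call takes as long as a camera call.
- trace(camera, target): "pixels" (400x640 bool, what is visible of it) and "box" ([left, top, width, height] in pixels, round what is visible of it).
- landmark_of(camera, target): "centre" ([column, row] in pixels: a listed point, or the origin of a listed thing).
The state is a dict: "clock": time; "qpos": joint angles; "qvel": joint speeds; "effort": joint torques, N m; "ee_pos": TCP position; "ee_rot": TCP orientation; "wrist_force": force on the tool from outside, world axes, zero at the start; "wrist_torque": the same for the moment, N m; "finger_gap": finger opening in mm.
Only numpy, scipy, OpenCV 4.12 (cv2) and the standard library are available. Lean on these libraries where they do the work, as an engineer would, in place of code of your own. Each camera call takes 0.05 s, during which the arm holds its last target. There are 200 camera calls.

## Working session

There is one attempt and no reset: what is moved stays moved. The work goes in short steps, Python scripts to look and compute and a shell command to move; the robot and the scene stay as the last step left them, time stands still between calls to the robot, and variables do not carry over. Pictures are saved under pics/ and viewed, about 8 in all and at most 12, crops included, and the job is handed in when it is done.

```bash
mkdir -p pics
cat > h.py <<'E'
import numpy as np,cv2,json
from workcell import *
from scipy.spatial.transform import Rotation as R
def P(c):
    p=camera_params(c);return [np.array(p[k],float) for k in('mtx','R','t')]
def proj(c,X):
    K,r,t=P(c);x=(np.atleast_2d(X)@r.T+t)@K.T;return x[:,:2]/x[:,2:]
def snap(names):
    for c in names:
        cv2.imwrite(f'pics/{names[c]}.png',read_camera(c)[:,:,::-1])
def st():
    s=get_state();print(s['clock'],np.round(s['ee_pos'],1),np.round(s['ee_rot'],3),np.round(s['wrist_force'],1),s['finger_gap'],np.round(s['qpos'],2))
E
python3 - <<'E'
from h import *
snap({'scene':'s0','top':'t0'})
for c in('scene','top'):
    print(c,[np.round(a,1).tolist() for a in P(c)], 'cam pos',-P(c)[1].T@P(c)[2])
    for n in('case','lid_hinge','lid_edge','latch_hinge','latch_pad','catch','bin','can','carton','brush'):
        print(n,[(np.round(d['centre'],1).tolist(),round(d['confidence'],2)) for d in landmark_of(c,n)[:2]])
st()
a=cv2.imread('pics/s0.png');b=cv2.imread('pics/t0.png');
E
```

```text
scene [[[455.9, 0.0, 322.5], [0.0, 455.9, 202.1], [0.0, 0.0, 1.0]], [[1.0, 0.2, 0.0], [0.1, -0.8, -0.6], [-0.1, 0.6, -0.8]], [-580.3, 13.3, 1167.5]] cam pos [ 682.47219851 -579.75522753  947.61459058]
case [([332.9, 282.6], 0.65)]
lid_hinge [([381.6, 270.0], 0.89)]
lid_edge [([341.3, 216.3], 0.83)]
latch_hinge [([324.3, 205.3], 0.97)]
latch_pad [([310.8, 178.7], 0.68), ([227.1, 374.8], 0.62)]
catch [([281.4, 263.1], 0.81)]
bin []
can [([373.4, 194.1], 0.63)]
carton [([224.7, 374.5], 0.63)]
brush [([290.9, 189.7], 0.68)]
top [[[427.3, 0.0, 317.0], [0.0, 427.3, 198.7], [0.0, 0.0, 1.0]], [[0.0, -1.0, 0.0], [-1.0, -0.0, -0.2], [0.2, -0.0, -1.0]], [11.8, 578.3, 1253.4]] cam pos [ 352.11858785   36.16401889 1334.29648695]
case [([359.4, 187.3], 0.95)]
lid_hinge [([363.8, 145.0], 0.65)]
lid_edge [([367.8, 161.1], 0.82)]
latch_hinge [([371.3, 169.3], 0.52)]
latch_pad [([373.3, 170.0], 0.79)]
catch [([356.5, 219.9], 0.74)]
bin [([447.8, 178.5], 0.81)]
can [([273.3, 164.5], 0.76)]
carton [([434.8, 246.6], 0.68)]
brush [([280.3, 234.8], 0.9)]
1.1 [ 196.9 -619.5  226.7] [0.    0.988 0.153 0.   ] [ 0.   0.2 -0.1] 91.59456734157514 [ 1.53  0.5  -0.43  1.55  0.22  1.14 -0.21]
```

View pics/s0.png

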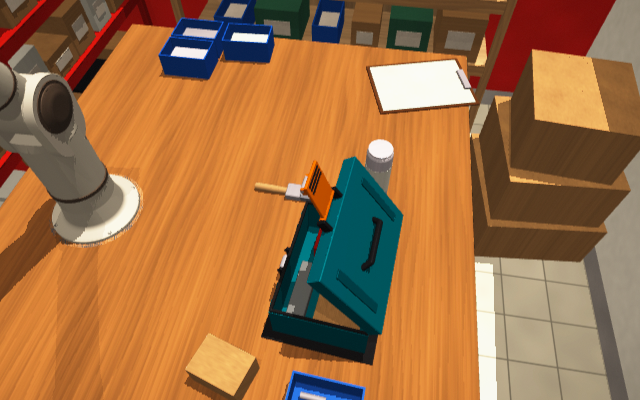

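View pics/t0.png

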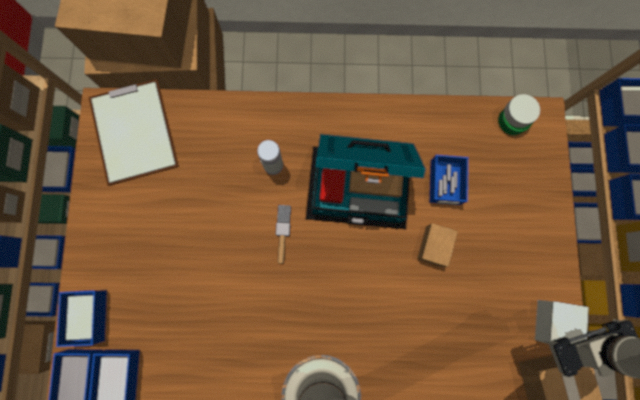

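```bash
cat >> h.py <<'E'
Ry=lambda a:R.from_euler('y',a).as_matrix()
def model(p):
    x,y,w,l,f=p;C=R.from_euler('z',w).as_matrix();o=np.array([x,y,0])
    H=np.array([100,0,105.]);L=Ry(l);lh=H+L@[-222,0,18]
    d=dict(case=[0,0,0],lid_hinge=H,lid_edge=H+L@[-185,0,30],latch_hinge=lh,latch_pad=lh+L@Ry(f)@[-6,0,-70],catch=[-114,0,50])
    return {k:o+C@np.array(v,float) for k,v in d.items()}
from scipy.optimize import least_squares
def fit(p0,fixed=None):
    obs=[]
    for c in('scene','top'):
        read_camera(c)
        for n in model([0]*5):
            for d in landmark_of(c,n)[:1]: obs.append((c,n,np.array(d['centre']),d['confidence']))
    full=lambda q:q if fixed is None else np.r_[fixed,q]
    def res(q):
        m=model(full(q));return np.concatenate([(proj(c,m[n])[0]-z) for c,n,z,k in obs])
    s=least_squares(res,p0 if fixed is None else p0[3:],loss='soft_l1',f_scale=2,x_scale=np.array([100,100,.3,.3,.3])[-len(p0 if fixed is None else p0[3:]):])
    p=full(s.x)
    for o,r in zip(obs,res(s.x).reshape(-1,2)):print(o[0],o[1],r.round(1))
    print('fit',np.round(p,3).tolist());return p
E
python3 - <<'E'
from h import *
def ray(c,px,z):
    K,r,t=P(c);d=r.T@np.linalg.inv(K)@[*px,1];o=-r.T@t;return (o+d*(z-o[2])/d[2]).round(0)
print(ray('top',(359,187),0))
p=fit(np.array([*ray('top',(359,187),0)[:2],0,1.,2.5]))
for k,v in model(p).items():print(k,v.round(0))
for n,px,z in(('bin',(447.8,178.5),0),('can',(273.3,164.5),0),('carton',(434.8,246.6),0),('brush',(280,235),0)):print(n,ray('top',px,z))
E
```

```text
[ 627. -113.    0.]
scene case [-3.   2.3]
scene lid_hinge [ 0.7 -1.7]
scene lid_edge [ 0.6 -3. ]
scene latch_hinge [1.8 1.4]
scene latch_pad [0.1 0.6]
scene catch [ 0.5 -1.8]
top case [ 1.3 -1.2]
top lid_hinge [0.3 2.5]
top lid_edge [1.1 2.1]
top latch_hinge [0.2 0.9]
top latch_pad [-1.2  0.1]
top catch [ 0.4 -0.7]
fit [626.81, -111.306, -0.084, 0.933, 1.841]
case [ 627. -111.    0.]
lid_hinge [ 726. -120.  105.]
lid_edge [ 641. -112.  271.]
latch_hinge [ 609. -110.  294.]
latch_pad [ 590. -108.  362.]
catch [ 513. -102.   50.]
bin [ 660. -398.    0.]
can [696. 163.   0.]
carton [ 441. -349.    0.]
brush [470. 134.   0.]
```

```bash
python3 -m jog '[[1,0,0,-3.1,0,0,0],[1,0,0,-3.1,0,0,0],[1,0,0,-3.1,0,0,0],[1,0,0,-3.1,0,0,0],[1,3.61,-1.62,0,0,0,0],[1,3.61,-1.62,0,0,0,0],[1,3.61,-1.62,0,0,0,0],[1,3.61,-1.62,0,0,0,0],[1,3.61,-1.62,0,0,0,0],[1,3.61,-1.62,0,0,0,0],[1,3.61,-1.62,0,0,0,0],[1,3.61,-1.62,0,0,0,0],[1,3.61,-1.62,0,0,0,0],[1,3.61,-1.62,0,0,0,0],[1,3.61,-1.62,0,0,0,0],[1,3.61,-1.62,0,0,0,0],[1,3.61,-1.62,0,0,0,0],[1,3.61,-1.62,0,0,0,0],[1,3.61,-1.62,0,0,0,0],[1,3.61,-1.62,0,0,0,0]]' 20; python3 -c "from h import *;st()"
```

```text
clock: 3.47
ee_pos: [670.0, -196.2, 350.8]
ee_rot: [0.0, 0.988, 0.153, 0.0]
wrist_force: [-0.3, 0.1, -0.0]
finger_gap: 0.2
3.4667 [ 670.  -196.2  350.8] [0.    0.988 0.153 0.   ] [-0.3  0.1 -0. ] 0.23295383636820163 [ 0.63  0.55 -0.63  1.24  0.32  1.44 -1.23]
```

```bash
python3 -m jog '[[1,0,0,0,0,0,-6.76],[1,0,0,0,0,0,-6.76],[1,0,0,0,0,0,-6.76],[1,0,0,0,0,0,-6.76],[1,0,0,0,0,0,-6.76],[1,0,0,0,0,0,-6.76],[1,0,0,0,0,0,-6.76],[1,0,0,0,0,0,-6.76],[1,0,0,0,0,0,-6.76],[1,0,0,0,0,0,-6.76]]'
python3 - <<'E'
from h import *
st();snap({'scene':'s1'})
s=get_state();r=R.from_quat(np.array(s['ee_rot'])[[1,2,3,0]]).as_matrix();print(r.round(3))
# arc of lid contact point, TCP in case axes, 19mm jaw half extent
p=[626.8,-111.3,-.084,.933,1.84];C=R.from_euler('z',p[2]).as_matrix()
for l in(.93,.8,.65,.5,.35,.2,.1,0):
    X=np.array([100,0,105])+Ry(l)@[-188,-85,30]+[19,0,0]
    W=np.array([*p[:2],0])+C@X;print(l,X.round(0),W.round(0))
E
```

```text
clock: 4.3
ee_pos: [668.8, -197.5, 350.7]
ee_rot: [0.0, 0.734, 0.679, -0.0]
wrist_force: [0.8, 0.3, -0.5]
finger_gap: 0.5
4.3 [ 668.8 -197.5  350.7] [ 0.     0.734  0.679 -0.   ] [ 0.8  0.3 -0.5] 0.5272119533502535 [ 0.76  0.61 -0.87  1.24  0.46  1.48 -0.13]
[[ 0.071  0.997 -0.   ]
 [ 0.997 -0.071 -0.   ]
 [-0.    -0.    -1.   ]]
0.93 [ 31. -85. 274.] [ 650. -199.  274.]
0.8 [ 10. -85. 261.] [ 629. -197.  261.]
0.65 [-13. -85. 243.] [ 607. -195.  243.]
0.5 [-32. -85. 221.] [ 588. -193.  221.]
0.35 [-47. -85. 198.] [ 573. -192.  198.]
0.2 [-59. -85. 172.] [ 561. -191.  172.]
0.1 [-65. -85. 154.] [ 555. -191.  154.]
0 [-69. -85. 135.] [ 551. -190.  135.]
```

View pics/s1.png

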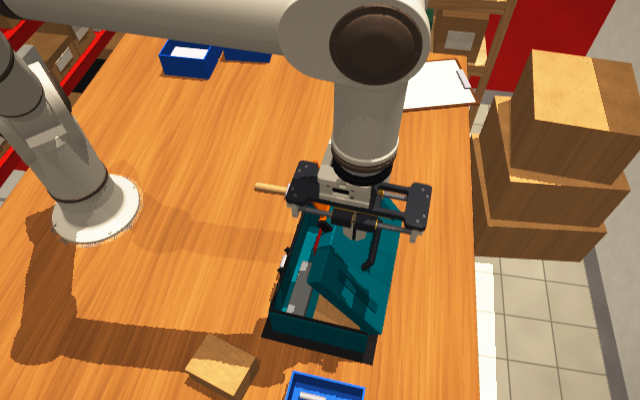

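```bash
python3 -m jog '[[1,0,-0.22,1.72,0,0,0],[1,0,-0.22,1.72,0,0,0],[1,0,-0.22,1.72,0,0,0],[1,0,-0.22,1.72,0,0,0],[1,0,-1.03,0.7,0,0,0],[1,0,-1.03,0.7,0,0,0],[1,0,-1.03,0.7,0,0,0],[1,0,-1.1,0.9,0,0,0],[1,0,-1.1,0.9,0,0,0]]'
python3 - <<'E'
from h import *
st();snap({'scene':'s2'})
cv2.imwrite('pics/s2c.png',cv2.resize(cv2.imread('pics/s2.png')[130:370,220:460],None,fx=2.4,fy=2.4))
E
```

```text
clock: 5.1
ee_pos: [608.8, -192.4, 244.6]
ee_rot: [0.002, 0.737, 0.676, 0.001]
wrist_force: [2.2, -0.4, 5.5]
finger_gap: 0.6
5.1 [ 608.8 -192.4  244.6] [0.002 0.737 0.676 0.001] [ 2.2 -0.4  5.5] 0.5859169873162705 [ 0.87  0.57 -0.87  1.56  0.46  1.22 -0.17]
```

View pics/s2c.png

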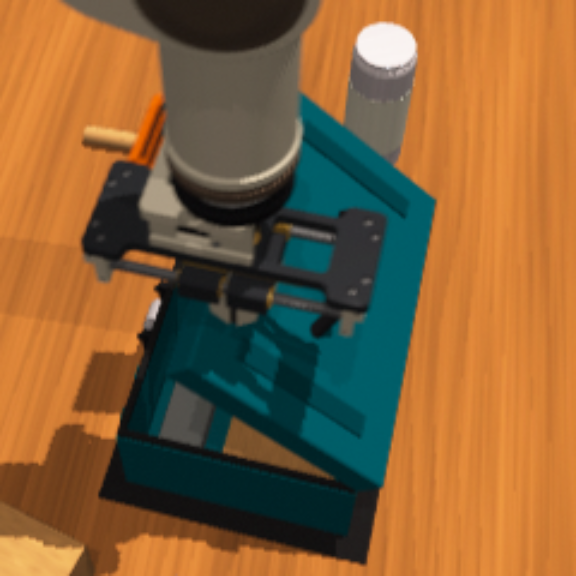

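The view shows the fingers on the lid's outer face with the lid moving down, at about 6 N. I'll continue along the arc.

```bash
python3 -m jog '[[1,0,-1.05,1.15,0,0,0],[1,0,-1.05,1.15,0,0,0],[1,0,-0.75,1.15,0,0,0],[1,0,-0.75,1.15,0,0,0],[1,0,-0.6,1.3,0,0,0],[1,0,-0.6,1.3,0,0,0],[1,0,-0.3,0.9,0,0,0],[1,0,-0.3,0.9,0,0,0],[1,0,-0.2,0.7,0,0,0],[1,0,-0.2,0.7,0,0,0],[1,0,0,0,0,0,0]]'; python3 -m jog '[[1,0,0,0.3,0,0,0],[1,0,0,0,0,0,0]]'
```

```text
clock: 6.07
ee_pos: [549.1, -187.5, 137.7]
ee_rot: [-0.0, 0.736, 0.677, -0.0]
wrist_force: [1.0, 0.5, -0.7]
finger_gap: 0.4
clock: 6.23
ee_pos: [549.3, -187.5, 135.5]
ee_rot: [-0.0, 0.736, 0.677, -0.0]
wrist_force: [-0.4, -1.4, 0.3]
finger_gap: 0.3
```

```bash
python3 -m jog '[[1,0,0,0.3,0,0,0],[1,0,0,0,0,0,0]]'; python3 -m jog '[[1,0,0,0.2,0,0,0],[1,0,0,0,0,0,0]]';  python3 -c "from h import *
fit(np.array([626.8,-111.3,-.084,.05,1.84]),np.array([626.8,-111.3,-.084]))"
```

```text
clock: 6.4
ee_pos: [549.3, -187.6, 133.8]
ee_rot: [-0.0, 0.736, 0.677, -0.001]
wrist_force: [-4.7, 0.3, 8.2]
finger_gap: 0.3
clock: 6.57
ee_pos: [549.3, -187.6, 133.1]
ee_rot: [0.0, 0.736, 0.677, -0.001]
wrist_force: [-9.1, 1.3, 19.7]
finger_gap: 0.4
scene case [-3.1  0.3]
scene lid_hinge [-1.2  0.4]
scene lid_edge [ 0.4 -1. ]
scene latch_pad [1.6 1.1]
top case [ 0.7 -0.6]
top lid_hinge [-1.5  1.6]
top lid_edge [ 1.3 -1.9]
top latch_hinge [-0.7  2.7]
top latch_pad [ 1.5 -0.2]
top catch [ 2.6 -0.7]
fit [626.8, -111.3, -0.084, -0.007, 1.842]
```

```bash
python3 -m jog '[[1,0,0,-1,0,0,0],[1,0,0,-3,0,0,0],[1,0,0,-3,0,0,0],[1,0,0,-3,0,0,0],[1,0,0,-3,0,0,0],[1,0,-1.5,0,0,0,6.98],[1,0,0,0,0,0,6.98],[1,0,0,0,0,0,6.98],[1,0,0,0,0,0,6.98],[1,0,0,0,0,0,6.98],[1,0,0,0,0,0,6.98],[1,0,0,0,0,0,6.98],[1,0,0,0,0,0,6.98],[1,0,0,0,0,0,6.98],[1,0,0,0,0,0,6.98],[1,0,0,0,0,0,6.98],[1,0,0,0,0,0,6.98],[1,0,0,0,0,0,6.98]]'
python3 -m jog '[[1,0,0,0,0,6.43,0],[1,0,0,0,0,6.43,0],[1,0,0,0,0,6.43,0],[1,0,0,0,0,6.43,0],[1,0,0,0,0,6.43,0],[1,0,0,0,0,6.43,0],[1,0,0,0,0,6.43,0]]'
python3 - <<'E'
from h import *
st()
p=fit(np.array([626.8,-111.3,-.084,.0,1.84]),np.array([626.8,-111.3,-.084]))
s=get_state();r=R.from_quat(np.array(s['ee_rot'])[[1,2,3,0]]).as_matrix();print(r.round(3))
for f in(1.84,1.6,1.3,1,.7,.4,.25,.15,0):
    m=model([626.8,-111.3,-.084,0,f])['latch_pad'];d=(m-s['ee_pos']);print(f,m.round(0),'tool delta cm',(r.T@d/10).round(2))
E
```

```text
clock: 8.77
ee_pos: [534.8, -186.1, 261.0]
ee_rot: [-0.0, 0.999, -0.051, 0.0]
wrist_force: [-0.1, -0.0, -0.4]
finger_gap: 0.5
clock: 9.35
ee_pos: [536.9, -175.9, 260.5]
ee_rot: [0.002, 0.948, -0.039, 0.315]
wrist_force: [0.7, 1.3, -0.3]
finger_gap: 0.6
9.35 [ 536.9 -175.9  260.5] [ 0.002  0.948 -0.039  0.315] [ 0.7  1.3 -0.3] 0.6174479403913855 [ 1.15  0.02 -0.74  2.25 -0.66  0.34 -0.68]
scene case [-1.5  0.1]
scene lid_hinge [-1.7  0.1]
scene lid_edge [-1.  -4.7]
scene latch_hinge [-3.1  1.4]
scene latch_pad [ 2.5 -0.1]
scene catch [-0.4  0.4]
top case [0.4 0.3]
top lid_hinge [3.3 2.2]
top lid_edge [-2.6 -0.1]
top latch_hinge [-1.9 -3.3]
top latch_pad [-0.1  0.8]
top catch [0.7 2.9]
fit [626.8, -111.3, -0.084, -0.024, 1.759]
[[ 0.799 -0.073  0.597]
 [-0.073 -0.997 -0.024]
 [ 0.597 -0.024 -0.802]]
1.84 [440. -96. 147.] tool delta cm [-15.28  -6.95   3.  ]
1.6 [436. -95. 131.] tool delta cm [-16.57  -6.91   4.08]
1.3 [436. -95. 110.] tool delta cm [-17.76  -6.86   5.81]
1 [443. -96.  90.] tool delta cm [-18.39  -6.81   7.81]
0.7 [456. -97.  73.] tool delta cm [-18.4   -6.75   9.91]
0.4 [473. -98.  61.] tool delta cm [-17.79  -6.7   11.92]
0.25 [482. -99.  57.] tool delta cm [-17.27  -6.68  12.83]
0.15 [ 489. -100.   55.] tool delta cm [-16.84  -6.67  13.39]
0 [ 499. -101.   53.] tool delta cm [-16.11  -6.65  14.15]
```

```bash
python3 -m jog '[[1,0,0,0,0,-6,0],[1,0,0,0,0,-6,0],[1,-2.8,-1.8,0.5,0,0,0],[1,-2.8,-1.8,0.5,0,0,0],[1,-2.8,-1.8,0.5,0,0,0],[1,-2.8,-1.8,0.5,0,0,0],[1,0,0,0,0,0,0]]'
cat > d.py <<'E'
from h import *
st();s=get_state();r=R.from_quat(np.array(s['ee_rot'])[[1,2,3,0]]).as_matrix();print(r.round(3))
C=R.from_euler('z',-.084).as_matrix();print('case frame TCP',(C.T@(np.array(s['ee_pos'])-[626.8,-111.3,0])).round(1),'case axes in tool\n',(r.T@C).round(3))
E
python3 d.py
```

```text
clock: 10.63
ee_pos: [459.3, -87.9, 193.1]
ee_rot: [-0.01, 0.966, -0.032, 0.255]
wrist_force: [-0.7, -0.1, 0.3]
finger_gap: 0.3
10.6333 [459.3 -87.9 193.1] [-0.01   0.966 -0.032  0.255] [-0.7 -0.1  0.3] 0.29460011145900433 [ 1.09 -0.05 -0.83  2.42 -0.58  0.3  -0.88]
[[ 0.868 -0.058  0.493]
 [-0.068 -0.998  0.002]
 [ 0.492 -0.035 -0.87 ]]
case frame TCP [-168.8    9.2  193.1] case axes in tool
 [[ 0.871  0.006  0.492]
 [ 0.026 -0.999 -0.035]
 [ 0.491  0.044 -0.87 ]]
```

```bash
python3 -m jog '[[1,0,0,0,0,-4.5,0],[1,0,0,0,0,-4.5,0],[1,-0.7,0.3,1.27,0,0,0],[1,-0.7,0.3,1.27,0,0,0],[1,-0.7,0.3,1.27,0,0,0],[1,0,0,0,0,0,0]]'
python3 d.py
python3 - <<'E'
from h import *
snap({'scene':'s3','top':'t3'})
cv2.imwrite('pics/s3c.png',cv2.resize(cv2.imread('pics/s3.png')[130:370,180:420],None,fx=2.4,fy=2.4))
E
```

```text
clock: 11.13
ee_pos: [449.8, -94.6, 144.9]
ee_rot: [-0.016, 0.981, -0.033, 0.189]
wrist_force: [-0.9, 0.9, 0.4]
finger_gap: 0.4
11.1333 [449.8 -94.6 144.9] [-0.016  0.981 -0.033  0.189] [-0.9  0.9  0.4] 0.41505767654798986 [ 1.07  0.13 -0.87  2.38 -0.    0.31 -1.41]
[[ 0.926 -0.059  0.373]
 [-0.072 -0.997  0.02 ]
 [ 0.37  -0.045 -0.928]]
case frame TCP [-177.8    1.8  144.9] case axes in tool
 [[ 0.929  0.006  0.37 ]
 [ 0.025 -0.999 -0.045]
 [ 0.37   0.051 -0.928]]
```

View pics/s3c.png

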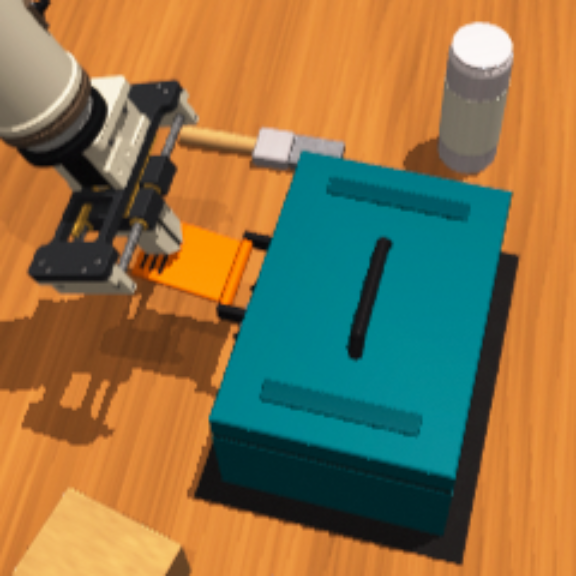

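The lid is shut, the flap stands about level, and the fingertip is just above its pad (crop about 160, 245). I'll sweep the flap down now.

```bash
python3 -m jog '[[1,-0.36,0,0.9,0,0,0],[1,-0.36,0,0.9,0,0,0],[1,-0.36,0,0.9,0,0,0],[1,-0.2,0,0.78,0,0,0],[1,-0.2,0,0.78,0,0,0],[1,0.07,0,0.78,0,0,0],[1,0.07,0,0.78,0,0,0],[1,0,0,0,0,0,0]]'
python3 d.py
python3 - <<'E'
from h import *
fit(np.array([626.8,-111.3,-.084,.0,.8]),np.array([626.8,-111.3,-.084]))
E
```

```text
clock: 11.9
ee_pos: [461.1, -93.1, 91.2]
ee_rot: [-0.015, 0.981, -0.032, 0.191]
wrist_force: [0.2, 0.6, 0.1]
finger_gap: 0.6
11.9 [461.1 -93.1  91.2] [-0.015  0.981 -0.032  0.191] [0.2 0.6 0.1] 0.5773419991446762 [ 0.96  0.32 -0.81  2.4   0.73  0.2  -2.12]
[[ 0.925 -0.057  0.376]
 [-0.069 -0.998  0.016]
 [ 0.374 -0.041 -0.926]]
case frame TCP [-166.6    4.2   91.2] case axes in tool
 [[ 0.927  0.009  0.374]
 [ 0.027 -0.999 -0.041]
 [ 0.373  0.048 -0.926]]
scene case [-1.7 -1.5]
scene lid_hinge [-0.9  0.6]
scene lid_edge [ 0.7 -0.1]
scene latch_hinge [-0.8  3.7]
scene latch_pad [ 3.4 -2.3]
scene catch [-3.3 -2.9]
top case [1.6 0.4]
top lid_hinge [2.9 0.7]
top lid_edge [ 1.6 -0.4]
top latch_hinge [ 1.  -0.9]
top latch_pad [-1.1  1. ]
top catch [3.  0.9]
fit [626.8, -111.3, -0.084, -0.046, 0.888]
```

```bash
python3 -m jog '[[1,0,0,0,0,-5,0],[1,0,0,0,0,-5,0],[1,0.33,0,0.88,0,0,0],[1,0.33,0,0.88,0,0,0],[1,0,0,0,0,0,0]]'
python3 d.py
```

```text
clock: 13.02
ee_pos: [470.7, -92.1, 74.3]
ee_rot: [-0.019, 0.994, -0.031, 0.104]
wrist_force: [-0.7, -0.4, -0.1]
finger_gap: 0.5
13.0167 [470.7 -92.1  74.3] [-0.019  0.994 -0.031  0.104] [-0.7 -0.4 -0.1] 0.49250609210921337 [ 0.96  0.46 -0.89  2.24  0.67  0.48 -2.06]
[[ 0.976 -0.058  0.208]
 [-0.065 -0.997  0.031]
 [ 0.206 -0.043 -0.978]]
case frame TCP [-157.1    6.    74.3] case axes in tool
 [[ 0.978  0.017  0.206]
 [ 0.026 -0.999 -0.043]
 [ 0.205  0.048 -0.978]]
```

```bash
python3 -m jog '[[1,0.33,0.03,0.1,0,0,0],[1,0.33,0.03,0.1,0,0,0],[1,0.33,0.03,0.1,0,0,0],[1,0,0,0,0,0,0]]'; python3 -m jog '[[1,0.25,0.03,0.06,0,0,0],[1,0.25,0,0.05,0,0,0]]'
python3 d.py
python3 - <<'E'
from h import *
snap({'scene':'s4','top':'t4'})
cv2.imwrite('pics/s4c.png',cv2.resize(cv2.imread('pics/s4.png')[160:360,190:390],None,fx=2.9,fy=2.9))
E
```

```text
clock: 13.35
ee_pos: [478.9, -93.6, 73.6]
ee_rot: [-0.018, 0.994, -0.031, 0.103]
wrist_force: [-5.5, 0.9, 2.5]
finger_gap: 0.6
clock: 13.52
ee_pos: [481.4, -93.8, 72.8]
ee_rot: [-0.017, 0.994, -0.031, 0.101]
wrist_force: [-11.5, 1.4, 5.9]
finger_gap: 0.5
13.5167 [481.4 -93.8  72.8] [-0.017  0.994 -0.031  0.101] [-11.5   1.4   5.9] 0.5211320581408362 [ 0.94  0.48 -0.88  2.21  0.68  0.5  -2.06]
[[ 0.978 -0.057  0.201]
 [-0.064 -0.998  0.028]
 [ 0.199 -0.041 -0.979]]
case frame TCP [-146.4    5.2   72.8] case axes in tool
 [[ 0.98   0.018  0.199]
 [ 0.027 -0.999 -0.041]
 [ 0.198  0.045 -0.979]]
```

View pics/s4c.png

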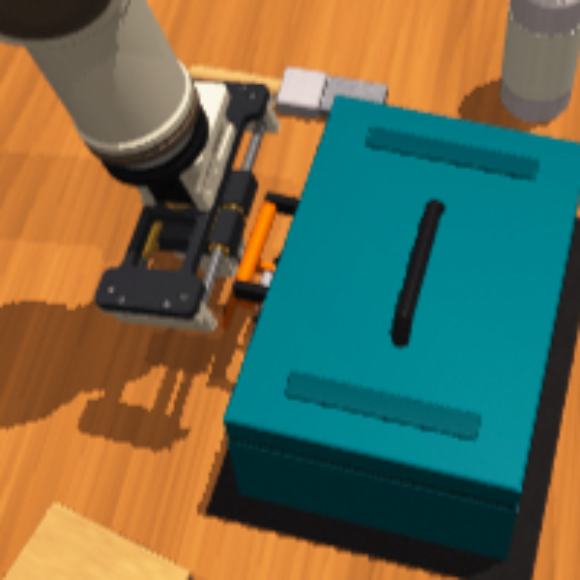

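The flap is nearly vertical and the gripper clears the lid. The catch resists at about 12 N, so I'll press on in small steps.

```bash
for i in 1; do python3 -m jog '[[1,0.3,0,0.04,0,0,0],[1,0.2,0,0.04,0,0,0]]'; done; python3 -m jog '[[1,0.2,0,0.04,0,0,0],[1,0.1,0,0.02,0,0,0]]'
```

```text
clock: 13.78
ee_pos: [490.2, -94.8, 74.3]
ee_rot: [-0.018, 0.994, -0.031, 0.104]
wrist_force: [-3.5, -0.3, -1.6]
finger_gap: 0.4
clock: 13.95
ee_pos: [492.7, -95.0, 74.0]
ee_rot: [-0.018, 0.994, -0.031, 0.103]
wrist_force: [-6.5, 0.7, 2.1]
finger_gap: 0.5
```

```bash
python3 -m jog '[[1,0.2,0,0.04,0,0,0],[1,0,0,0,0,0,0]]'; python3 -m jog '[[1,0.2,0,0.04,0,0,0],[1,0,0,0,0,0,0]]'; python3 -m jog '[[1,0.15,0,0.03,0,0,0],[1,0,0,0,0,0,0],[1,0,0,0,0,0,0]]'; python3 d.py
```

```text
clock: 14.12
ee_pos: [493.6, -95.0, 73.7]
ee_rot: [-0.017, 0.994, -0.031, 0.102]
wrist_force: [-9.1, 1.2, 5.7]
finger_gap: 0.8
clock: 14.28
ee_pos: [494.0, -95.1, 73.0]
ee_rot: [-0.017, 0.994, -0.031, 0.101]
wrist_force: [-12.1, 1.4, 5.4]
finger_gap: 0.4
clock: 14.53
ee_pos: [494.3, -95.1, 72.5]
ee_rot: [-0.017, 0.994, -0.031, 0.1]
wrist_force: [-13.2, 1.3, 4.6]
finger_gap: 0.9
14.5333 [494.3 -95.1  72.5] [-0.017  0.994 -0.031  0.1  ] [-13.2   1.3   4.6] 0.8915274939550093 [ 0.92  0.5  -0.87  2.18  0.68  0.51 -2.06]
[[ 0.978 -0.058  0.2  ]
 [-0.065 -0.997  0.028]
 [ 0.198 -0.041 -0.979]]
case frame TCP [-133.4    5.    72.5] case axes in tool
 [[ 0.98   0.017  0.198]
 [ 0.026 -0.999 -0.041]
 [ 0.197  0.045 -0.979]]
```

```bash
python3 -m jog '[[1,-1,0,-0.2,0,0,0],[1,-2,0,-0.4,0,0,0],[1,-2,0,-0.6,0,0,0],[1,-2,0,-2,0,0,0],[1,0,0,-3,0,0,0],[1,0,0,-3,0,0,0],[1,-2,0,-3,0,0,0],[1,-2,0,-3,0,0,0],[1,0,0,-3,0,0,0],[1,0,0,0,0,0,0],[1,0,0,0,0,0,0]]'
python3 - <<'E'
from h import *
fit(np.array([626.8,-111.3,-.084,.0,.1]),np.array([626.8,-111.3,-.084]));st()
for n in('bin','can','carton','brush'):print(n,[np.round(d['centre'],1) for d in landmark_of('top',n)[:1]])
snap({'scene':'s5','top':'t5'})
a=cv2.imread('pics/s5.png')[140:370,190:410];b=cv2.imread('pics/t5.png')[120:290,240:480]
cv2.imwrite('pics/f5.png',np.hstack([cv2.resize(a,(400,418)),cv2.resize(b,(400,418))]))
E
```

```text
clock: 15.45
ee_pos: [377.5, -104.3, 182.1]
ee_rot: [-0.008, 0.995, -0.037, 0.089]
wrist_force: [-0.1, -0.3, 0.3]
finger_gap: 0.3
scene case [-1.   0.6]
scene lid_hinge [-1.7  2. ]
scene lid_edge [-2.  -1.8]
scene latch_hinge [-2.1  2.8]
scene latch_pad [ 0.3 -0.3]
scene catch [-0.3 -2.2]
top case [-0.2 -3.6]
top lid_hinge [1.9 3. ]
top lid_edge [ 0.6 -1.7]
top latch_hinge [2.7 2.4]
top latch_pad [1.1 0.3]
top catch [3.8 1. ]
fit [626.8, -111.3, -0.084, -0.005, -0.024]
16.15 [ 376.5 -101.3  181.1] [-0.013  0.995 -0.035  0.088] [-0.7  0.2 -0.5] 0.28638568478983023 [ 1.63 -0.05 -1.32  2.31 -0.19  0.69 -1.2 ]
bin [array([446.7, 180.9])]
can [array([274.2, 165.3])]
carton [array([432.6, 248. ])]
brush [array([281.5, 236.1])]
```

View pics/f5.png

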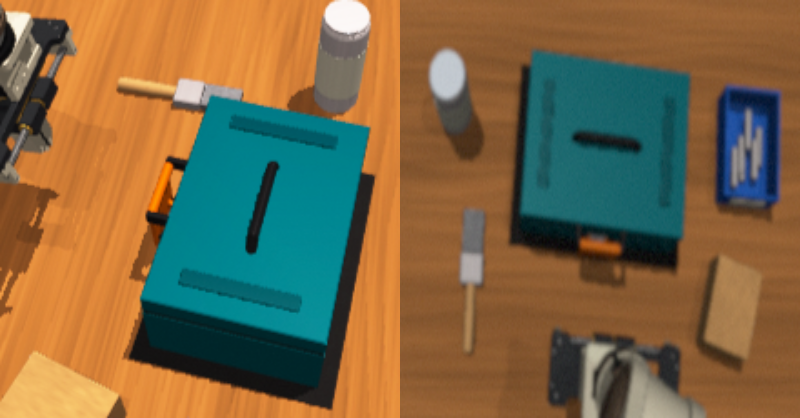

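The lid is down and the orange flap hangs vertical behind the catch (left crop about 165, 190). The bystanders haven't moved and the arm is clear, so I'm handing in.

```bash
python3 -c "from workcell import *;print(close_job())"
```

```text
the job is handed in; nothing more can be done
None
```

I closed the lid first, then swung the orange latch down and pressed it past its catch, and handed the job in at about 16 s. `close_job` reports no verdict.

- **Lid:** I pushed it down along its arc with the closed fingers. It was seated on the seal at about 22 N before I touched the latch.
- **Latch:** I pressed about 50 mm from its hinge instead of on the pad, because the arm could not tilt far enough to reach the pad clear of the lid. The catch gave way after about 13 N. The flap then came up against a firm stop, and I held it there at about 14 N.
- **Last checks, with the arm clear:** the camera fit gave the lid at about -0.005 rad and the latch at about -0.024 rad. The picture shows the lid flat and the flap vertical.
- **Bystanders:** the bin, can, carton and brush were found within about 3 px (under 10 mm) of where they started, and the can is upright.
- **Uncertainty:** single points in the camera fit were up to about 4 px off. The latch angle is therefore only roughly known from the pictures, but the jump at the catch and the firm stop agree with it being home.

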